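# Draw the sprung safety bolt of a damp box

## Robot

A 7-joint arm with a two-finger parallel gripper is mounted at the origin on the work surface. World frame = base frame: x ahead of the robot, y to its left, z up, the work surface at z = 0. Lengths are in m, angles in degrees, forces in N, time in s.
With the tool pointing down it reaches from about 0.4 to 0.85 m from the base axis. Payload 4.5 kg.
Tool frame: the origin (TCP) lies between the finger pads; the fingertips stand 17 mm ahead of it and the grasp point (between the pads) lies 2 mm behind it; z points along the fingers, x is the direction in which the jaws open and shut, and the axes are right-handed (so a half turn about z gives the same grasp; the last joint's range is limited). The gripper opens to 85 mm and grips with 20 to 120 N. Pads are 22 mm wide; open, the fingers measure 114 mm over their backs; the gripper's body (76 mm by 85 mm) begins 54 mm behind the grasp point. The pads swing forward as they close: fully open they stand 13 mm farther back than shut.
Start: joints at [76.135, 39.483, -11.15, 89.685, 9.013, 51.709, -12.324], TCP at [0.17, -0.601, 0.248] pointing down, gripper open.
Joint ranges: [-172.22, 172.22], [-26.19, 119.32], [-84.43, 86.54], [7.71, 146.69], [-57.33, 237.33], [2.42, 119.75], [-152.13, 152.13]. Speed limits (degrees/s): [147.25, 147.25, 180, 180, 180, 180, 180].

## Interface

Orientations are given as a 3x3 rotation matrix whose columns are the frame's x, y, z axes.
In Python, from rig import robot, get_obs, viewer gives the robot as it stands. Calls block until the motion is done:
- robot.reach(position, orientation): joint-space move of the TCP to a pose.
- robot.servo_line(position, vel=0.15, rot=None, until_force=None): straight line of the TCP; rot=None keeps the orientation; vel is the mean speed in m/s. With until_force (N) it stops when the force on the tool has changed by that much, and returns True; else False.
- robot.set_joints(angles): joint-space move.
- robot.grip(opening): opening from 0.0 (shut) to 1.0 (fully open); the grip force is fixed at half the most; returns when the fingers have stopped.
- robot.dwell(seconds).
- robot.inverse_kinematics(position, orientation): joint angles nearest the present ones, or None.
- get_obs(): the state.
- viewer.capture(name): name is "scene" or "top" or "wrist"; returns a dict with "img" (384x512x3 uint8, blue, green, red), "depth" (384x512 float32, m along the optical axis (not along the pixel's ray), 0 where there is no reading), "fx", "fy", "cx", "cy" (pixels), "position" and "orientation" of the camera in the world. Camera axes: x right, y down, z forward; pixel columns grow to the right and rows downward; lengths in m; the calibration is good to about 2 mm. A picture is of the moment at which its call begins.
A pose or a line that the arm cannot do raises robot.IKError and nothing moves.
- robot.hand_in(): hands the job in, once; it reports no verdict.
The state is a dict: "clock": time; "joints": joint angles; "joint_velocities": joint speeds; "effort": joint torques, N m; "ee_pos": TCP position; "tcp_rot": TCP orientation; "ft_force": force on the tool from outside, world axes, zero at the start; "ft_torque": the same for the moment, N m; "finger_gap": opening from 0.0 (shut) to 1.0 (fully open).
Only numpy, scipy, OpenCV 4.12 (cv2) and the standard library are available. Lean on these libraries where they do the work, as an engineer would, in place of code of your own. Each camera call takes 0.05 s, during which the arm holds its last target.

## Task

Unbolt the lid of the wooden clay box: press the long sprung catch paddle right down with one fingertip and, keeping it held down all the way, push the bolt's upright lug with the other fingertip until the bolt is fully drawn out of the lid's keeper. Then let the catch spring back up so that it locks the bolt open, leaving the clay bird, tub, flask and jar where they stand.

Things in the scene. Friction and masses are not known exactly. Their poses are not given: they have to be found in the camera images.
- box: Wooden box fixed to the table, 240 x 320 mm (x, y), top 80 mm high. Origin: centre of its underside; z up. All x, y here are in this frame, heights above the table. On top lie, along y and side by side, the catch paddle (x -33) and the bolt (x +33), 32 mm apart. Lid: y below -81, its keeper at y -111 to -97. Bolt guides at y -78 to -66 and 52 to 64; guide and keeper tops 102 mm high.
- paddle_top (a point): Centre of the top face of the catch paddle, a flat steel plate 34 (x) by 115 mm (y), 6 mm thick, at x -33, y -12.5; top 114 mm high when up. Moves straight down with the paddle, up to 10 mm, never tilting. A fingertip may slide along it.
- paddle: The same paddle; its origin lies at x -33, y 0, 80 mm high when the catch is up (below the plate), and sinks with it.
- catch (a joint): How far the catch is pressed down: 0 up, 0.010 m at its stop. Spring: 4 N to start, 9 N at the stop; it rises by itself. Its comb (3 teeth 13 mm apart, in the gap beside the paddle) blocks the bolt's side arm unless the catch is at least 6 mm down (7 to 9 is good); let up midway, it catches the bolt again.
- lug (a point): On the face to be pushed (-y face) of the bolt's lug, mid-width: an upright steel plate 34 mm wide (x), 10 thick (y), 92 to 130 mm high, sloping brace behind. Site 118 mm high, at x +33, y -25 when shut; moves with the bolt. The round bar below it has its top at 97 mm, so a fingertip 104 to 107 mm high (catch 7 to 10 mm down) passes over bar and guides.
- bolt (a joint): How far the bolt is drawn along the box's +y: 0 shut, 0.045 m at its end stop. Starts within 3 mm of shut; friction 2 N; stays where it is left. With the catch up it moves only to about 6 mm. Fully drawn, the catch can rise behind its arm and it can creep back only to about 42 mm.
- slidebar: The bolt itself: round bar 12 mm thick, 187 mm long, with lug, brace and side arm in one piece; its origin lies at x +33, y 0, 80 mm high when shut (under the bar) and moves with it along the box's +y.
- bird: Raw clay bird on a disc, 66 mm across, about 102 mm tall, standing loose on the table beside the box. Origin: centre of its underside. Leave alone.
- tub: White open plastic tub, 86 mm across, 90 mm tall, loose on the table beside the box. Origin: centre of its underside. Leave alone.
- flask: Amber bottle with a cap, 42 mm across, 100 mm tall, loose on the table beside the box. Origin: centre of its underside. Leave alone.
- jar: Small white jar with a black cap, 30 mm across, 38 mm tall, loose on the fixed part of the box top near its +y end (y 115 to 138 mm, x -95 to 0). Origin: centre of its underside. Leave alone.

How it is judged (in metres and radians):
On the way, in this order (a step that is already met when the one before it is completed fails the run):
1. a fingertip holds the catch down while the bolt is still shut (value of joint catch above 0.0055 m and value of joint bolt below 0.009 m and contact force between the fingers and paddle above 0.5 N), for 0.1 s.
2. a finger pushes the bolt along while the catch is held down (value of joint bolt between 0.012 and 0.036 m and value of joint catch above 0.005 m and contact force between the fingers and slidebar above 0.5 N and contact force between the fingers and paddle above 0.5 N), for 0.05 s.
3. the bolt is fully drawn with the catch still held down by the finger (value of joint bolt above 0.04 m and value of joint catch above 0.005 m and contact force between the fingers and paddle above 0.5 N), for 0.1 s.
At the end, for the whole second after the job is handed in: The bolt is drawn at least 40 mm of its 45 mm and at rest, the catch has sprung back up (within 2 mm), and the bird, tub, flask and jar stand upright within 20 mm of where they were (value of joint bolt above 0.04 m and value of joint catch below 0.002 m and velocity of joint bolt below 0.01 m/s and distance of each of bird, tub, flask, jar from where it was at the start of the episode below 0.02 m and angle between each of bird, tub, flask, jar's own z axis and vertical below 0.2 rad); the robot touches nothing.
It fails at once if the catch is let up while the bolt is midway (9 to 36 mm) (value of joint bolt between 0.009 and 0.036 m and value of joint catch below 0.003 m).
It fails at once if the bird, tub, flask or jar is moved more than 20 mm, lifted or tipped (distance of any of bird, tub, flask, jar from where it was at the start of the episode above 0.02 m or angle between any of bird, tub, flask, jar's own z axis and vertical above 0.3 rad).
It also fails if it takes over 40 s, if anything falls off the work surface, if the arm or the gripper's body presses on something with over 40 N, if the wrist force passes 120 N, or if a joint passes its speed limit or range.

## Working session

There is one attempt and no reset: what is moved stays moved. The work goes in short steps, each a Python script; the robot and the scene stay as the last script left them, time stands still between calls to the robot, and variables do not carry over. Pictures are saved under pics/ and viewed, and the job is handed in when it is done.

```bash
ls; mkdir -p pics; python3 - <<'E'
from rig import robot,get_obs,viewer
import cv2
o=get_obs(); print(o)
for n in("scene","top","wrist"):
    c=viewer.capture(n); cv2.imwrite(f"pics/{n}0.png",c["img"]); print(n,c["fx"],c["cx"],c["cy"],c["position"],c["orientation"])
E
```

```text
pics
{'clock': 0.0, 'joints': array([ 76.1341759 ,  39.53338486, -11.14387772,  89.74741793,
         9.01214321,  51.71006702, -12.32363452]), 'joint_velocities': array([ 0.09649292, -0.0065766 , -0.04620258, -0.04183873, -0.08415117,
       -0.04983382,  0.1237032 ]), 'effort': array([ 1.07299547e-03, -5.39607382e+01, -1.26641616e+00, -1.58546287e+01,
        9.06350382e-03,  9.30203008e-03, -1.00230586e-06]), 'ee_pos': array([ 0.16996934, -0.60077443,  0.24746957]), 'tcp_rot': array([[ 2.72400870e-01, -9.62183628e-01, -6.57095312e-04],
       [-9.62181980e-01, -2.72401624e-01,  1.78674311e-03],
       [-1.89816880e-03,  1.45534891e-04, -9.99998188e-01]]), 'ft_force': array([ 0.16790402, -0.75326293,  0.53013346]), 'ft_torque': array([-0.01636749, -0.04320812,  0.027675  ]), 'finger_gap': 0.9976131127354775}
scene 423.3136019341839 255.23680392988234 190.76744321350432 [1.13532171 0.45007584 0.84746973] [[-0.55177596  0.63753811 -0.53766946]
 [ 0.83398867  0.41987451 -0.358006  ]
 [-0.00248877 -0.64594934 -0.76337622]]
top 445.76364432518125 254.7349417132013 191.33233378566135 [0.37248559 0.09364578 1.34951289] [[-0.02354791 -0.98304437  0.18184957]
 [-0.99971449  0.02241735 -0.00827025]
 [ 0.00405343 -0.18199239 -0.98329158]]
wrist 306.19825328139115 259.0998455355686 190.64478076541874 [ 0.25061432 -0.57995887  0.37245051] [[ 0.27323046 -0.91192796 -0.30615765]
 [-0.96194555 -0.25982341 -0.08457275]
 [-0.00242267  0.31761484 -0.94821672]]
```

View pics/scene0.png

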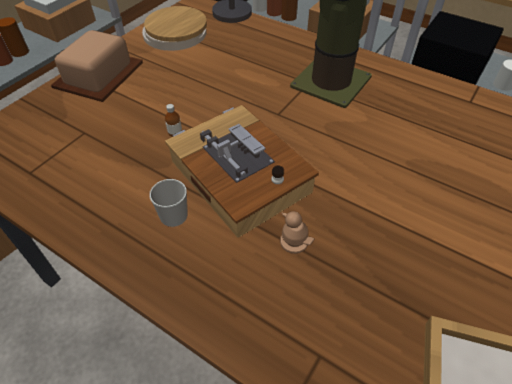

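View pics/top0.png

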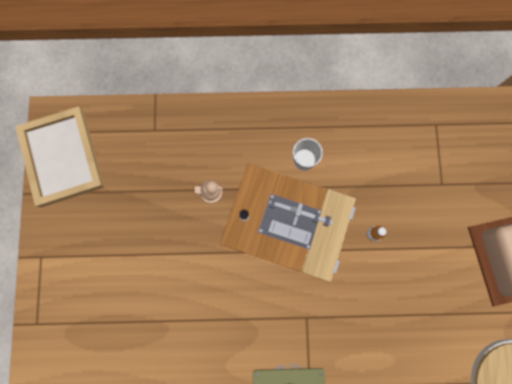

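The scene view shows the box mid-table with the lid (light wood) on the far side, and the tub, bird, flask and jar around it. In the top view the box corners are about (250,165), (355,195), (330,280) and (223,243). The bolt runs (272,205)-(328,220) on the far side, the paddle is at (291,232) and the jar is at (244,214). I'll get a coarse pose from this, then a close wrist view.

```bash
cat > h.py <<'E'
import numpy as np, cv2
from rig import robot,get_obs,viewer
def ray(c,uv,z):
    uv=np.atleast_2d(uv).astype(float)
    d=np.c_[(uv[:,0]-c["cx"])/c["fx"],(uv[:,1]-c["cy"])/c["fy"],np.ones(len(uv))]@np.array(c["orientation"]).T
    p=np.array(c["position"]); return p+d*((z-p[2])/d[:,2])[:,None]
def cloud(c):
    v,u=np.indices(c["depth"].shape); d=c["depth"]
    P=np.stack([(u-c["cx"])/c["fx"]*d,(v-c["cy"])/c["fy"]*d,d],-1)
    return P@np.array(c["orientation"]).T+np.array(c["position"])
def save(img,n,s=1): cv2.imwrite(f"pics/{n}.png",cv2.resize(img,None,fx=s,fy=s,interpolation=cv2.INTER_CUBIC))
E
python3 - <<'E'
from h import *
c=viewer.capture("top")
P=ray(c,[(250,165),(355,195),(330,280),(223,243)],.08); print(P,P.mean(0))
print(ray(c,[(291,232),(244,214)],.114))
W=cloud(c); print(W[232,291],W[250,313],W[214,244])
e=P[0]-P[1]+P[3]-P[2]; print(np.degrees(np.arctan2(e[1],e[0])))
m=(W[...,2]>.072)&(W[...,2]<.086); m[:, :200]=0
ct=max(cv2.findContours(m.astype('u1'),0,2)[0],key=cv2.contourArea)
r=cv2.minAreaRect(ct);b=cv2.boxPoints(r);print(r);q=ray(c,b,.08);print(q,q.mean(0),np.linalg.norm(q[0]-q[1]),np.linalg.norm(q[1]-q[2]))
E
```

```text
[[ 0.68597992  0.09498314  0.08      ]
 [ 0.58985828 -0.20693384  0.08      ]
 [ 0.35047296 -0.12143733  0.08      ]
 [ 0.4604112   0.17641209  0.08      ]] [ 0.52168059 -0.01424398  0.08      ]
[[ 0.48403822 -0.01457877  0.114     ]
 [ 0.53731406  0.11473665  0.114     ]]
[ 0.48410683 -0.01464534  0.11324003] [ 0.43489376 -0.07818393  0.07749164] [0.5369719  0.11469287 0.11656476]
71.03897404803513
((289.1499938964844, 222.05001831054688), (119.21786499023438, 86.64641571044922), 18.434947967529297)
[[ 0.45701441  0.18806033  0.08      ]
 [ 0.69496434  0.10563831  0.08      ]
 [ 0.5755036  -0.2187456   0.08      ]
 [ 0.34486691 -0.12672846  0.08      ]] [ 0.51808731 -0.01294385  0.08      ] 0.2518204823112411 0.34568163659285334
```

```bash
cat >> h.py <<'E'
def boxR(deg): a=np.radians(deg); return np.array([[np.cos(a),-np.sin(a),0],[np.sin(a),np.cos(a),0],[0,0,1.]])
def toolR(deg,s): # s=+1: tool x = box x ; -1: tool x=-box x
    B=boxR(deg); return np.c_[s*B[:,0],-s*B[:,1],-B[:,2]]
E
python3 - <<'E'
from h import *
ctr=np.array([.521,-.014,0]);B=boxR(-19)
for s in(1,-1):
    for p in([0,-.03,.3],[0,-.045,.12],[0,.02,.12],[0,-.045,.3]):
        print(s,p,robot.inverse_kinematics(list(ctr+B@p),toolR(-19,s)))
E
```

```text
1 [0, -0.03, 0.3] [ 17.03692098  28.7689562  -27.13735158 104.43769823  16.47896579
  50.7042344  -36.76782044]
1 [0, -0.045, 0.12] [  9.45090986  43.32643211 -13.51111654 115.65331045  23.60077697
  23.60384169 -41.28279782]
1 [0, 0.02, 0.12] [  2.06994475  44.0405732  -12.58312499 112.64842068  20.63587359
  25.44998605 -44.82638099]
1 [0, -0.045, 0.3] [ 18.69624227  28.48586137 -27.10926885 104.98439691  16.38255415
  50.40458083 -35.14201035]
-1 [0, -0.03, 0.3] [ 39.32837027  42.29985142 -71.7358821  103.42130847  43.62774454
  67.86218604 114.61628772]
-1 [0, -0.045, 0.12] [ -15.19830225   46.88364228   28.05955039  116.9143522   -47.20894269
   27.89866003 -150.50818729]
-1 [0, 0.02, 0.12] [ -26.15836166   50.09350669   36.60023703  114.10298736  -53.85130147
   34.49960855 -151.2368679 ]
-1 [0, -0.045, 0.3] [ 41.13207144  41.99733816 -71.73112828 103.96670131  43.45561197
  67.48554663 116.14135538]
```

```bash
python3 - <<'E'
from h import *
ctr=np.array([.521,-.014,0]);B=boxR(-19)
robot.servo_line([.17,-.601,.32],vel=.2)
robot.reach(list(ctr+B@[0,.0,.32]),toolR(-19,1))
c=viewer.capture("wrist"); save(c["img"],"w1",1.5)
import pickle;pickle.dump(c,open("w1.pkl","wb"));o=get_obs();print(o["clock"],o["ee_pos"],o["ft_force"])
E
```

```text
3.1917 [ 0.52106633 -0.01520429  0.31987017] [-0.0129329   0.49935759  0.11768919]
```

View pics/w1.png

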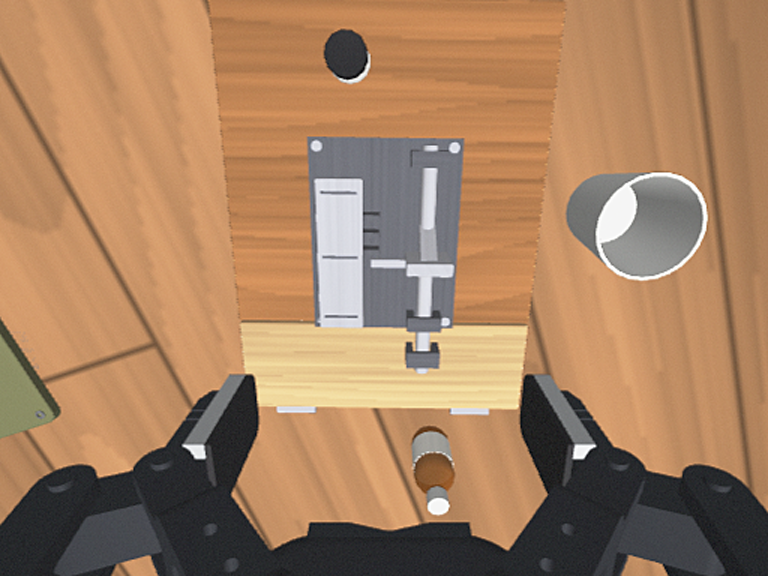

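The wrist view is clear. In the 1.5x picture the paddle spans about (315,179)-(363,328), the lug top is at about (430,269), the keeper at (422,355), the jar at (347,53) and the flask at (434,470). Next I'll measure the paddle rectangle and lug.

```bash
python3 - <<'E'
from h import *
import pickle; c=pickle.load(open("w1.pkl","rb"))
W=cloud(c); img=c["img"].astype(int)
hsv=cv2.cvtColor(c["img"],cv2.COLOR_BGR2HSV)
m=((hsv[...,1]<45)&(hsv[...,2]>165)).astype('u1'); roi=np.zeros_like(m); roi[112:225,205:244]=1; m&=roi
m=cv2.morphologyEx(m,cv2.MORPH_CLOSE,np.ones((5,5)))
ct=max(cv2.findContours(m,0,2)[0],key=cv2.contourArea)
r=cv2.minAreaRect(ct);b=cv2.boxPoints(r); 
print("paddle px",r)
M=cv2.moments(m,True);u=(M["m10"]/M["m00"],M["m01"]/M["m00"])
z=np.median(W[m>0][:,2]);print("z",z)
pc=ray(c,[u],.114)[0]
q=ray(c,b,.114);L=[np.linalg.norm(q[i]-q[(i+1)%4]) for i in range(4)];print(L)
P=ray(c,np.argwhere(m>0)[:,::-1],.114)[:,:2]
r2=cv2.minAreaRect(P.astype('f4'));print("metric rect",r2)
w,v=np.linalg.eigh(np.cov(P.T));a=v[:,1];a=a if a[1]>0 else -a
yaw=np.degrees(np.arctan2(a[1],a[0]))-90;print("pc",pc,"yaw",yaw)
B=boxR(yaw);ctr=pc-B@[-.033,-.0125,0];ctr[2]=0;print("box",ctr)
# points in box frame
Q=(W-ctr)@B
for lo,hi in((.124,.136),):
    k=(Q[...,2]>lo)&(Q[...,2]<hi)&(abs(Q[...,0])<.07)&(abs(Q[...,1])<.1); print("lug",k.sum(),Q[k].min(0),Q[k].max(0),Q[k].mean(0))
k=(Q[...,2]>.094)&(Q[...,2]<.106)&(abs(Q[...,0]-.033)<.03)&(Q[...,1]<-.085)&(Q[...,1]>-.13);print("keeper",Q[k].min(0),Q[k].max(0),np.median(Q[k],0))
print("jar",np.median(Q[30:40,225:238].reshape(-1,3),0))
# box top outline
k=(Q[...,2]>.074)&(Q[...,2]<.086)&(abs(Q[...,0])<.14)&(abs(Q[...,1])<.18);print("boxtop",np.percentile(Q[k],[.5,99.5],axis=0),"z",np.median(Q[k][:,2]))
lug=ray(c,[(430/1.5,269/1.5)],.130);print("lug top by ray",(lug-ctr)@B)
print("keeper ray",(ray(c,[(422/1.5,352/1.5)],.102)-ctr)@B)
E
```

```text
paddle px ((225.0, 168.5), (98.99998474121094, 31.999996185302734), 90.0)
z 0.11326413913170585
[np.float64(0.03380438710824294), np.float64(0.11369357666286171), np.float64(0.03757645050763715), np.float64(0.11383634991680526)]
metric rect ((0.48595625162124634, -0.00985434278845787), (0.1139424592256546, 0.033894408494234085), 69.8424301147461)
pc [ 0.4879581  -0.00606433  0.114     ] yaw -20.007041556657683
box [ 0.52324326 -0.00560918  0.        ]
lug 307 [ 0.01633168 -0.02664726  0.12403542] [ 0.05006256 -0.01618094  0.13170372] [ 0.03334497 -0.02088585  0.12877074]
keeper [ 0.01971239 -0.12289311  0.09400433] [ 0.04752854 -0.08504515  0.10276018] [ 0.0334074  -0.10529672  0.10069433]
jar [-0.02572807  0.12000631  0.11743165]
boxtop [[-0.12316269 -0.16804224  0.07714327]
 [ 0.1233111   0.15804069  0.08374199]] z 0.07938493950703857
lug top by ray [[ 0.03314207 -0.02067286  0.13      ]]
keeper ray [[ 0.03246379 -0.10039584  0.102     ]]
```

```bash
cat >> h.py <<'E'
YAW=-20.1; B=boxR(YAW); RT=toolR(YAW,1)
CTR=np.array([.48596,-.00985,0])-B@[-.033,-.0125,0]
def w(x,y,z): return list(CTR+B@[x,y,z])
def inb(p): return (np.asarray(p)-CTR)@B
E
python3 - <<'E'
from h import *
print(CTR)
robot.grip(0.7)
robot.reach(w(0,-.045,.20),RT)
robot.servo_line(w(0,-.045,.165),vel=.1)
o=get_obs();print(o["clock"],inb(o["ee_pos"]),o["ft_force"],o["finger_gap"])
for n in("wrist","top","scene"):
    c=viewer.capture(n)
    save(c["img"] if n=="wrist" else c["img"][100:292,128:384],n+"2",1.5 if n=="wrist" else 3)
    import pickle;pickle.dump(c,open(n+"2.pkl","wb"))
E
```

```text
[ 0.52124586 -0.00945209  0.        ]
4.65 [ 0.00067305 -0.04417493  0.16591672] [-0.22031507 -0.14848959  0.3226855 ] 0.6948595446239313
```

View pics/wrist2.png

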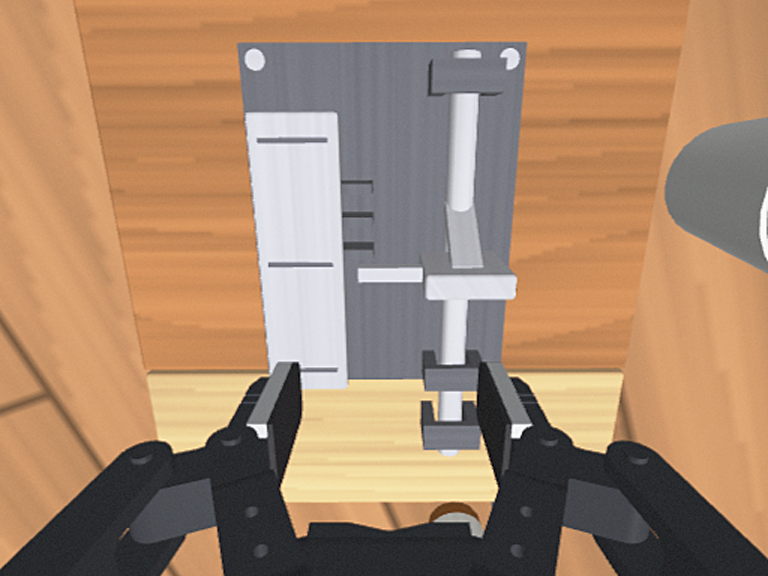

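View pics/scene2.png

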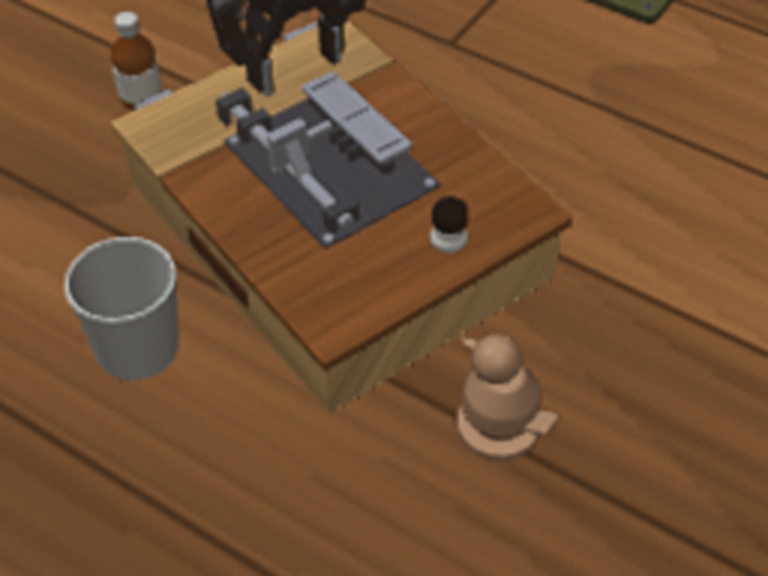

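The fingertips hang at (260,80) and (335,50) in the 3x scene crop, near the lid end and above the mechanism. I'll use depth to find where they are in the box frame.

```bash
python3 - <<'E'
from h import *
import pickle
for n in("scene2","wrist2","top2"):
    c=pickle.load(open(n+".pkl","rb")); Q=inb(cloud(c))
    k=(c["depth"]>0)&(Q[...,2]>.136)&(Q[...,2]<.18)&(abs(Q[...,0])<.09)&(abs(Q[...,1]+.045)<.05)
    for s in(-1,1):
        kk=k&(Q[...,0]*s>0)
        if kk.sum()>5:
            p=Q[kk]; print(n,s,kk.sum(),p.min(0).round(4),p.max(0).round(4))
            for a,b in((.14,.15),(.15,.16),(.16,.17)):
                t=p[(p[:,2]>a)&(p[:,2]<b)]
                if len(t): print("   ",a,t.min(0)[:2].round(4),t.max(0)[:2].round(4))
E
```

```text
scene2 -1 57 [-0.0431 -0.0559  0.1569] [-0.0284 -0.0338  0.1799]
    0.15 [-0.0358 -0.0537] [-0.0286 -0.0354]
    0.16 [-0.0431 -0.0529] [-0.0284 -0.0338]
scene2 1 53 [ 0.0311 -0.0542  0.1571] [ 0.0448 -0.0337  0.1792]
    0.15 [ 0.0362 -0.0419] [ 0.0375 -0.035 ]
    0.16 [ 0.0311 -0.0542] [ 0.0438 -0.0337]
wrist2 -1 1200 [-0.0403 -0.0558  0.1528] [-0.0263 -0.0322  0.18  ]
    0.15 [-0.0376 -0.0548] [-0.0264 -0.0332]
    0.16 [-0.0401 -0.0558] [-0.0264 -0.0329]
wrist2 1 1190 [ 0.0326 -0.0555  0.1526] [ 0.047  -0.0326  0.18  ]
    0.15 [ 0.0329 -0.0555] [ 0.044 -0.033]
    0.16 [ 0.0326 -0.0555] [ 0.047  -0.0326]
```

Each finger spans |x| 29–42 mm and y −56 to −33, with the tips about 10 mm below the TCP, so they fit both the paddle and the lug. Next I'll descend to contact.

```bash
python3 - <<'E'
from h import *
robot.servo_line(w(0,-.045,.134),vel=.08)
o=get_obs();f0=o["ft_force"];print(o["clock"],inb(o["ee_pos"]),f0)
r=robot.servo_line(w(0,-.045,.114),vel=.015,until_force=2.5)
o=get_obs();print(r,o["clock"],inb(o["ee_pos"]),o["ft_force"]-f0)
z=inb(o["ee_pos"])[2]
c=viewer.capture("wrist"); save(c["img"],"wrist3",1.5)
E
```

```text
5.3417 [-8.23491416e-06 -4.48976508e-02  1.33992094e-01] [0.61521631 0.01692734 0.33751493]
True 6.075 [ 3.76126900e-05 -4.50667208e-02  1.24609796e-01] [0.68691851 0.34683093 3.39007497]
```

View pics/wrist3.png

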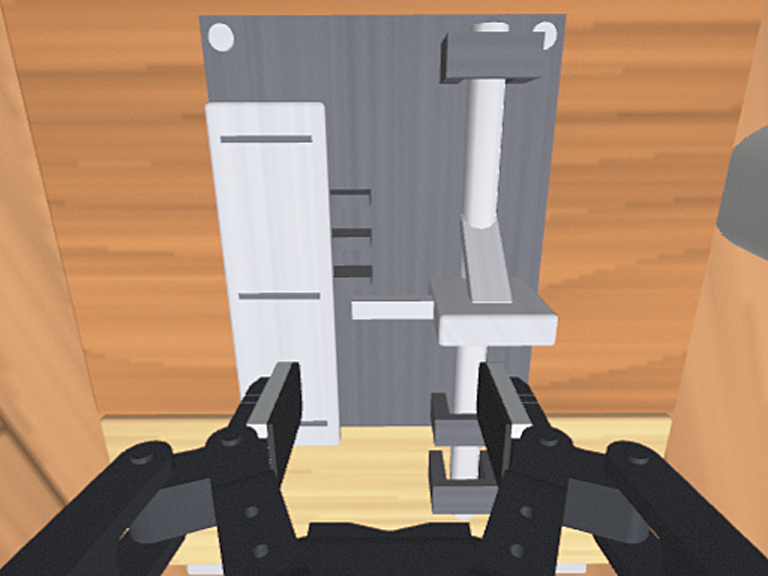

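Contact came at TCP 124.6 mm, where the tip is at 114 mm, as expected. I'll press about 8 mm and check that the force fits the spring.

```bash
python3 - <<'E'
from h import *
f0=np.array([.6,.02,.34])
for z in(.1205,.1163):
    robot.servo_line(w(0,-.045,z),vel=.03); robot.dwell(.15)
    o=get_obs();print(o["clock"],inb(o["ee_pos"]).round(5),(o["ft_force"]-f0).round(2))
c=viewer.capture("wrist"); save(c["img"],"wrist4",1.5)
Q=inb(cloud(c)); P=Q[75:130,145:205];print("paddle z",np.median(P[...,2][(P[...,0]<-.02)&(P[...,2]>.095)]))
E
```

```text
6.5583 [ 4.0000e-05 -4.5040e-02  1.2072e-01] [-1.04 -0.85  5.42]
7.0 [ 6.0000e-05 -4.5050e-02  1.1672e-01] [-0.99 -0.41  6.84]
paddle z 0.10417014493024054
```

View pics/wrist4.png

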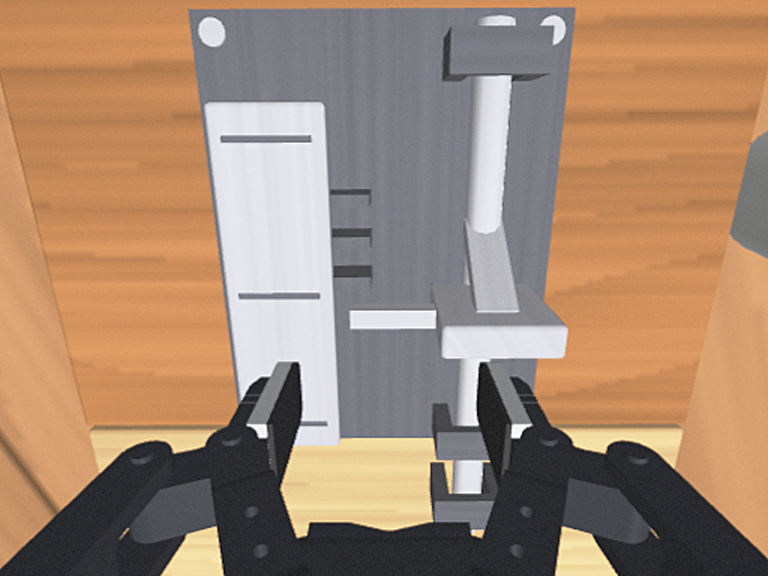

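```bash
python3 - <<'E'
from h import *
f0=np.array([.6,.02,.34])
robot.servo_line(w(0,-.045,.1155),vel=.02)
F=[]
for i in range(10):
    robot.dwell(.03);F.append(get_obs()["ft_force"]-f0)
o=get_obs();print(o["clock"],inb(o["ee_pos"]).round(5),np.mean(F,0).round(2),np.std(F,0).round(2))
E
```

```text
7.6333 [ 6.0000e-05 -4.5090e-02  1.1598e-01] [-1.2  -0.33  7.45] [0.44 0.43 0.54]
```

Tip travel is 8.6 mm and the force is 7.5 N, so by the spring the catch is about 7–8.5 mm down. I'll push in stages with the height held.

```bash
python3 - <<'E'
from h import *
f0=np.array([.6,.02,.34])
for y in(-.036,-.028,-.020):
    r=robot.servo_line(w(0,y,.1155),vel=.03,until_force=15)
    F=[]
    for i in range(4): robot.dwell(.02);F.append(get_obs()["ft_force"]-f0)
    o=get_obs();print(r,o["clock"],inb(o["ee_pos"]).round(5),(np.mean(F,0)@B).round(2))
    if r: break
c=viewer.capture("wrist"); save(c["img"],"wrist5",1.5)
E
```

```text
False 8.15 [-0.00016 -0.03916  0.11587] [-0.47 -5.67  9.4 ]
False 8.6333 [-0.00029 -0.03204  0.11585] [-0.28 -7.32 10.3 ]
False 9.1167 [-0.00034 -0.02477  0.11587] [-0.57 -8.39 11.29]
```

View pics/wrist5.png

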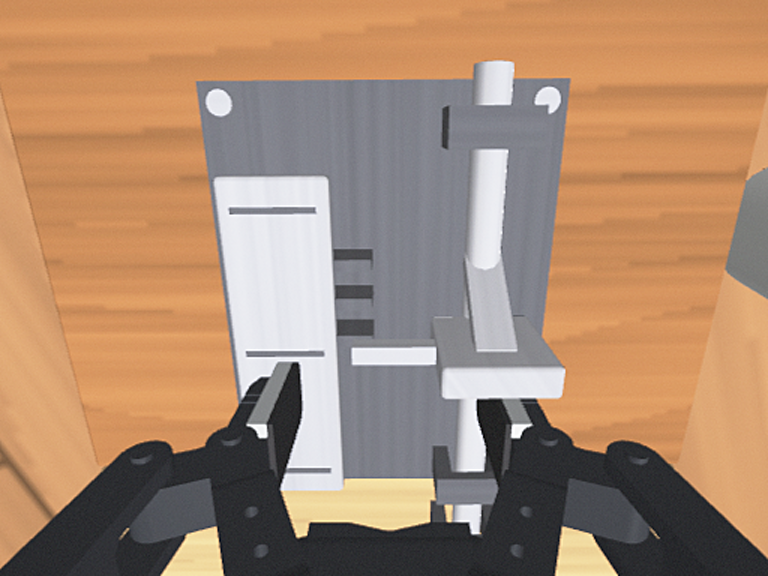

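The bolt is following: the arm-to-comb gap shrank from 46 to 28 px, and the bar end now stands out past the far guide. The catch is still held (z force 11 N). I'll continue to the end stop.

```bash
python3 - <<'E'
from h import *
f0=np.array([.6,.02,.34])
for y in(-.010,.000,.010,.015,.018,.021):
    r=robot.servo_line(w(0,y,.1155),vel=.03,until_force=15)
    F=[]
    for i in range(4): robot.dwell(.02);F.append(get_obs()["ft_force"]-f0)
    o=get_obs();f=np.mean(F,0)@B;print(r,o["clock"],inb(o["ee_pos"]).round(5),f.round(2))
    if r or f[1]<-18: break
c=viewer.capture("wrist"); save(c["img"],"wrist6",1.5)
E
```

```text
False 9.7167 [-0.00037 -0.0151   0.11582] [-0.54 -8.86 11.88]
False 10.2667 [-0.0004  -0.00515  0.11583] [-0.44 -8.96 11.7 ]
False 10.8167 [-0.00042  0.00484  0.11582] [-0.35 -9.31 11.43]
False 11.2 [-0.00043  0.00933  0.1158 ] [-1.13 -9.65 12.75]
False 11.5167 [-0.00048  0.00942  0.11579] [ -1.16 -14.4   14.82]
False 11.8333 [-0.0005   0.00961  0.11579] [ -1.69 -19.16  18.19]
```

View pics/wrist6.png

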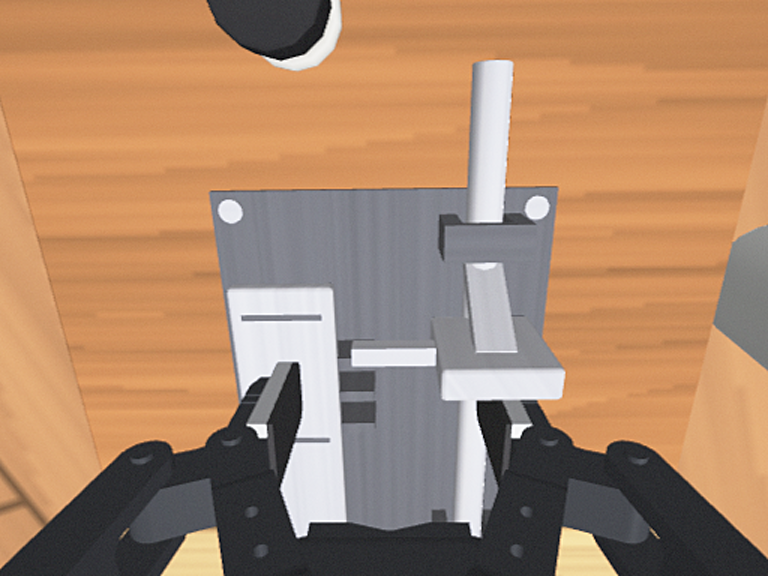

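The tip stalled at y = +9.5 mm while the force rose from 9 to 19 N, so the bolt is at its end stop. The picture agrees: the bar sticks well out past the far guide, and the arm is beyond the comb's last tooth. I'll ease the push and lift straight up.

```bash
python3 - <<'E'
from h import *
robot.dwell(.15)
robot.servo_line(w(0,.016,.1155),vel=.02)
robot.servo_line(w(0,.015,.127),vel=.03)
o=get_obs();print(o["clock"],inb(o["ee_pos"]).round(5),o["ft_force"])
robot.servo_line(w(0,.004,.129),vel=.03)
robot.servo_line(w(0,.0,.22),vel=.1)
robot.dwell(.3)
o=get_obs();print(o["clock"],inb(o["ee_pos"]).round(5),o["ft_force"])
c=viewer.capture("wrist"); save(c["img"],"wrist7",1.5)
s=viewer.capture("scene"); save(s["img"][100:292,128:384],"scene7",3)
Q=inb(cloud(c))
k=(Q[...,2]>.124)&(Q[...,2]<.136)&(abs(Q[...,0]-.033)<.022)&(abs(Q[...,1])<.06);print("lug",k.sum(),Q[k].min(0),Q[k].max(0))
k=(abs(Q[...,0]+.033)<.012)&(Q[...,1]>0)&(Q[...,1]<.035);print("paddle z",np.percentile(Q[k][:,2],[10,50,90]))
E
```

```text
12.9667 [-0.00069  0.00954  0.12626] [-2.29798911 -8.11097872  3.69441513]
14.85 [-1.7000e-04 -2.0000e-05  2.1965e-01] [ 0.09883561 -0.56834827 -0.00557515]
lug 688 [0.01639721 0.01998487 0.12404078] [0.05048791 0.03030861 0.13145641]
paddle z [0.11328907 0.25240358 0.28127325]
```

View pics/wrist7.png

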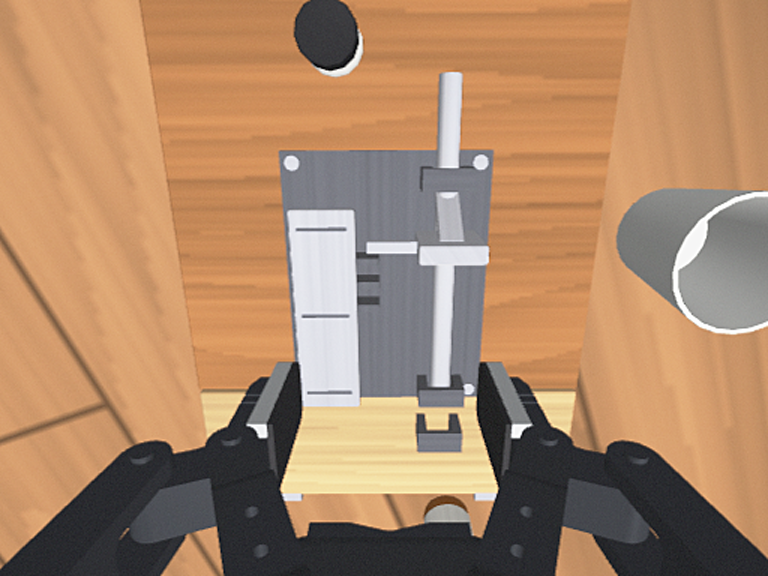

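View pics/scene7.png

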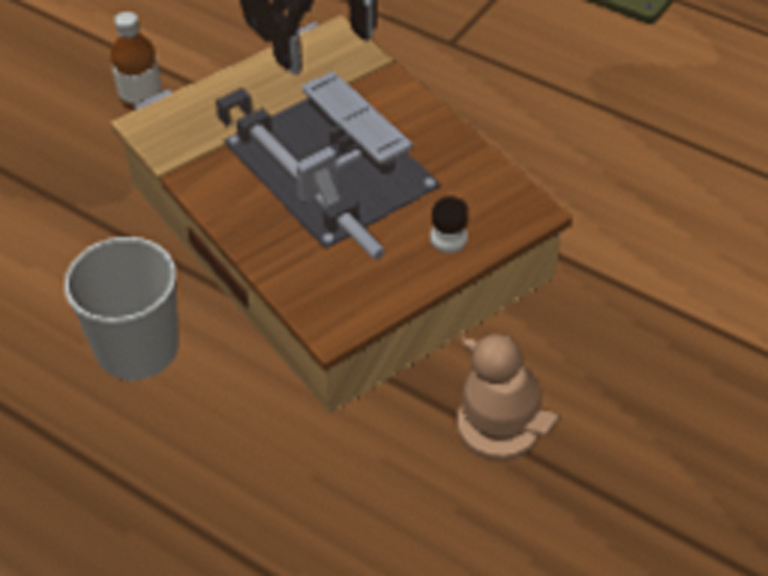

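The keeper at (438,432) is empty. The lug face has moved from about −22 to +20 mm, which puts the bolt at about 45 mm. The paddle is back up, with the same 113.3 mm depth reading as at the start. The bird, tub, flask and jar are at the same pixels as before, and the tool reads no force.

```bash
python3 - <<'E'
from h import *
c=viewer.capture("wrist");Q=inb(cloud(c));k=np.zeros(Q.shape[:2],bool);k[150:200,205:230]=1
print("paddle z",np.percentile(Q[k][:,2],[10,50,90]),get_obs()["ft_force"])
robot.hand_in()
E
```

```text
paddle z [0.1124882  0.11330674 0.11414471] [ 0.79577442 -1.00078451  0.10714197]
the job is handed in; nothing more can be done
```

I unbolted the lid and handed the job in at about 15 s of the 40 s. The hand-in reports no verdict, so success rests on my own checks.

**What I did:** I found the box from the paddle's outline in the wrist camera. One fingertip pressed the catch about 8 mm down. Holding it there, I pushed the lug with the other fingertip to the end stop, where the tip stalled and the force rose from 9 to 19 N. Then I lifted straight up and clear.

**Last checks:**
- **Bolt:** the lug face is about 20 mm past the box centre, which puts the bolt at about 45 mm. The keeper is empty.
- **Catch:** the paddle top reads 113.3 mm, the same as before I touched it, so it has sprung back up.
- **Other objects:** the bird, tub, flask and jar look unmoved in the scene picture. I compared them by eye and did not measure them.
- **Contact:** the arm is well clear, and the force reading is only about 1 N of noise.

**One disagreement:** my readings of how far the catch was pressed did not match. Just before the push, force suggested about 7 mm and tip travel 8.6 mm; an earlier depth picture, taken slightly higher, suggested 9 mm. All are above the 6 mm needed, and the bolt never snagged on the comb.

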